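Discharge on the static tester, then start the unit

TASK

Discharge yourself before you start the opened breathing unit: with closed fingertips touch the round metal plate of the static tester gently, so that it gives a little, and stay on it for about a second; then press the green key on the unit's front panel right down and let it come up again. Leave the red and yellow keys unpressed, do not lift or shift the tester or any of the loose things about, and finish clear of everything.

Things in the scene. Friction and masses are not known exactly. Their poses are not given: they have to be found in the camera images.
- unit: opened breathing unit, fixed to the bench: black tray 230 (x) by 260 (y) by 30 mm; along its -x side a white front panel 70 by 200 mm, top 75 mm above the bench, with the three keys in a row along y, 56 mm apart, in any order; behind the panel the works, up to 110 mm high, and a cream shell 135 mm high. Origin: centre of its underside; z up, x from the panel to the shell.
- key_green_top (a point): Centre of the top face of the key to press, of the three spring keys on the unit's white front panel: this one is the green round cap, 28 mm across, in a black collar 44 mm across and 12 mm high. The top face is 97 mm above the bench when the key is up. It is pressed straight down.
- key_green (a joint): travel of the green key, m: 0 up, 0.006 fully down. It begins to move at about 1.5 N and reaches the stop at 5 N; it springs back up when let go.
- key_yellow_top (a point): Centre of the top face of a key to leave alone, of the three spring keys on the unit's white front panel: this one is the yellow round cap, 28 mm across, in a black collar 44 mm across and 12 mm high. 97 mm above the bench.
- key_yellow (a joint): travel of the yellow key, m: 0 up, 0.006 fully down.
- key_red_top (a point): Centre of the top face of a key to leave alone, of the three spring keys on the unit's white front panel: this one is the red round cap, 28 mm across, in a black collar 44 mm across and 12 mm high. 97 mm above the bench.
- key_red (a joint): travel of the red key, m: 0 up, 0.006 fully down.
- tester: static tester standing loose on the bench (0.5 to 1 kg): grey-green box 120 (x) by 100 (y) by 45 mm with a black strip and three tiny lamps at its +x end and the round metal touch plate near its middle. Origin: centre of its underside.
- touch_plate_top (a point): centre of the top face of the tester's touch plate, a bare steel disc 44 mm across in a black collar 60 mm across and 12 mm high, 12 mm from the box's centre towards its -x end; the top face is 67 mm above the bench when up.
- touch_plate (a joint): travel of the sprung touch plate, m: 0 up, 0.006 at its stop. It begins to move at about 1.5 N and reaches the stop at 5 N.
- fan: loose square black cooling fan 80 by 80 by 35 mm lying flat, to be left where it is. Origin: centre of its underside.
- meter: loose yellow multimeter 130 (x) by 70 (y) by 45 mm lying on its back, with a black dial, to be left where it is. Origin: centre of its underside.
- screwdriver: loose yellow-handled screwdriver lying on the bench, about 200 mm long along its x, to be left where it is.
- jar: loose small clear jar with a white cap, 52 mm across and 60 mm high, to be left where it is. Origin: centre of its underside.
- filter: loose blue filter disc 60 mm across with a stub on top, 34 mm high in all, to be left where it is. Origin: centre of its underside.
Things that resemble listed ones, but are neither listed nor needed, are in the scene too. What is shaped like the tester but pink is not meant.

How it is judged:
By the outcome, as a careful person would: the job done as asked, in the order asked, and still so for the second after the job is handed in, with the robot touching nothing.
It also fails if it takes over 42 s, if anything falls off the work surface, if the arm or the gripper's body presses on something with over 40 N, if the wrist force passes 120 N, or if a joint passes its speed limit or range.

ROBOT

A 7-joint arm with a two-finger parallel gripper is mounted at the origin on the work surface. World frame = base frame: x ahead of the robot, y to its left, z up, the work surface at z = 0. Lengths are in mm, angles in rad, forces in N, time in s.
With the tool pointing down it reaches from about 425 to 950 mm from the base axis. Payload 4.7 kg.
Tool frame: the origin (TCP) lies on the centre line of the jaws, within the pads' length; the fingertips stand r.tip_reach ahead of it and the grasp point (between the pads) lies 8 mm behind it (r.tip_reach is the distance from the TCP to the fingertips, in mm); z points along the fingers, y is the line along which they close (so a half turn about z gives the same grasp; the last joint's range is limited). The gripper opens to 85 mm and grips with 20 to 120 N. Pads are 22 mm wide; open, the fingers measure 114 mm over their backs; the gripper's body (76 mm by 85 mm) begins 54 mm behind the grasp point. The pads swing forward as they close: fully open they stand 13 mm farther back than shut.
Start: joints at [-1.201, 0.469, -0.049, 1.532, 0.024, 1.141, -0.082], TCP at [262.073, 622.065, 242.335] pointing down, gripper open.
Joint ranges: [-2.59, 2.59], [-0.33, 1.99], [-1.39, 1.29], [0.1, 2.45], [-1.04, 4.18], [0.21, 1.99], [-2.66, 2.66]. Speed limits (rad/s): [2.57, 2.57, 3.14, 3.14, 3.14, 3.14, 3.14].

INTERFACE

Orientations are given as a unit quaternion [x, y, z, w].
In Python, from workcell import r, viewer gives the robot as it stands.
- The arm moves only by the tool arm_command, never from a script. Its argument "deltas" is a list that holds one entry, the list of rows, each a list of 5 numbers: the shift along the tool's x, y, z in mm, then the turn about the tool's z in rad, then the finger opening in mm, from 0 to 85.4. A call has 1 to 10 rows; each row is the pose to reach, as a shift and turn from the pose commanded when the call began, along the tool's axes at that moment; what a row does not reach only later rows make up. A row lasts 1/10 s, in which the tool goes at most 50 mm and 8.59 degrees, less where a joint would pass 70% of its speed; a pose out of reach is approached as far as the arm can. A call with a gripper value outside its range is refused whole. The fingers move at their own pace and stop on an object; "force" is the grip in N (left out, the last holds). Time passes only in rows, so rows that repeat a pose let the fingers close. It gives the time, the measured TCP pose, the force, the opening and the grip force at its end, in the units of the state.
- r.get_obs(): the state, without advancing time (a new reading comes with each control period).
- viewer.snapshot(name): name is "side" or "top"; returns (picture, depth): 420x560x3 uint8, red, green, blue; 420x560 float32, mm along the optical axis (not along the pixel's ray), 0 where there is no reading.
- viewer.camera_params(name): a dict with "K" (3x3 intrinsics, pixels), "R" (3x3) and "t" (3): a world point X has camera coordinates R X + t. Camera axes: x right, y down, z forward; pixel columns grow to the right and rows downward; lengths in mm; the calibration is good to about 2 mm. A picture is of the moment at which its call begins. camera_params takes no time and is no camera call.
- r.finish_job(): hands the job in; it is judged then, once.
The state is a dict: "clock": time; "qpos": joint angles; "qd": joint speeds; "tau": joint torques, N m; "tcp_pos": TCP position; "orientation": TCP orientation; "wrist_force": force on the tool from outside, world axes, zero at the start; "moment": the same for the moment, N m; "gripper_width": finger opening in mm; "grip_force": force on a finger pad.
Only numpy, scipy, OpenCV 4.12 (cv2) and the standard library are available. Lean on these libraries where they do the work, as an engineer would, in place of code of your own. Each camera call takes 0.05 s, during which the arm holds its last target. There are 200 camera calls.

## Working session

There is one attempt and no reset: what is moved stays moved. The work goes in short steps, Python scripts to look and compute and a tool call to move; the robot and the scene stay as the last step left them, time stands still between calls to the robot, and variables do not carry over. Pictures are saved under pics/ and viewed, at most 10 in all, crops included, and the job is handed in when it is done.

Besides the shell and the picture viewer there is one more tool, called as name(argument=value, ...), one argument or row to a line, values as JSON. arm_command: Moves the arm, as the interface text tells. Its arguments: {"type":"object","properties":{"deltas":{"type":"array"},"force":{"type":"number"}},"required":["deltas"]}

```bash
mkdir -p pics; cat > h.py <<'E'
import numpy as np, cv2, pickle
from workcell import r, viewer
def snap(n,tag):
    p,d=viewer.snapshot(n); cv2.imwrite(f'pics/{tag}.png',p[:,:,::-1]); np.save(f'pics/{tag}.npy',d); return p,d
def world(n,d,u,v,z=None):
    c=viewer.camera_params(n);K,R,t=map(np.array,(c['K'],c['R'],c['t']))
    ray=np.linalg.inv(K)@[u,v,1]
    if z is None: return R.T@(ray*np.median(d[v-1:v+2,u-1:u+2])-t)
    o=-R.T@t; w=R.T@ray; return o+w*(z-o[2])/w[2]
E
python3 - <<'E'
from h import *
for n in('top','side'): snap(n,n+'1')
o=r.get_obs();print(o['clock'],o['tcp_pos'],o['orientation'],o['gripper_width'],o['wrist_force'],r.tip_reach)
E
```

```text
0.1 [261.91419296 621.55928693 241.34271406] [ 1.98073518e-01  9.80186753e-01 -8.88144213e-04 -1.44951715e-04] 85.35918714801761 [0.34290212 0.45584368 0.65473087] 11.0
```

View pics/top1.png

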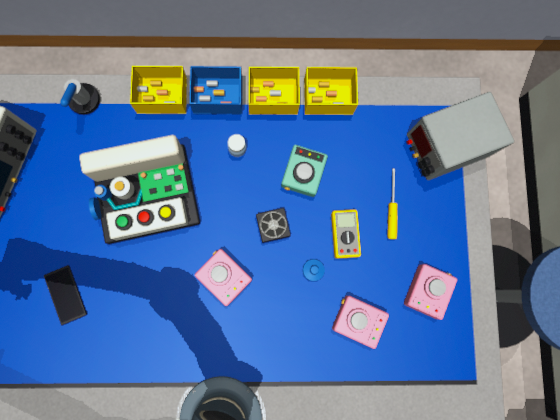

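View pics/side1.png

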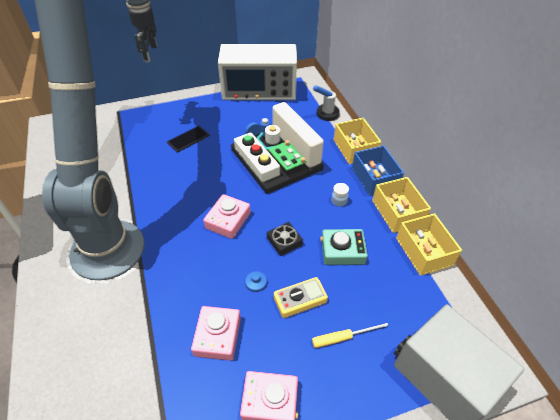

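Top view: the grey-green tester's plate is at about (304,172). The lookalikes are the pink boxes at (223,275), (361,321) and (431,291). The green key is at (122,221), next to red (144,216) and yellow (166,212). I'll check the choice in a close crop.

```bash
python3 - <<'E'
from h import *
im=cv2.imread('pics/top1.png');d=np.load('pics/top1.npy')
a=cv2.resize(im[135:205,265:345],None,fx=5,fy=5,interpolation=cv2.INTER_CUBIC)
b=cv2.resize(im[185:255,95:175],None,fx=5,fy=5,interpolation=cv2.INTER_CUBIC)
cv2.imwrite('pics/crop.png',np.hstack([a,b]))
for nm,u,v,z in(('plate',304,172,67),('green',122,221,97),('red',144,216,97),('yel',166,212,97)):
    print(nm,world('top',d,u,v).round(1),world('top',d,u,v,z).round(1))
from scipy.spatial.transform import Rotation as Ro
print(Ro.from_quat(r.get_obs()['orientation']).as_matrix().round(3))
E
```

```text
plate [ 642.4 -221.5   68.8] [ 642.8 -221.6   67. ]
green [505.8 248.3  98.3] [506.  248.7  97. ]
red [518.9 193.3  96.9] [518.9 193.3  97. ]
yel [529.2 137.4  97.7] [529.3 137.5  97. ]
[[-0.922  0.388 -0.001]
 [ 0.388  0.922 -0.002]
 [-0.    -0.002 -1.   ]]
```

View pics/crop.png

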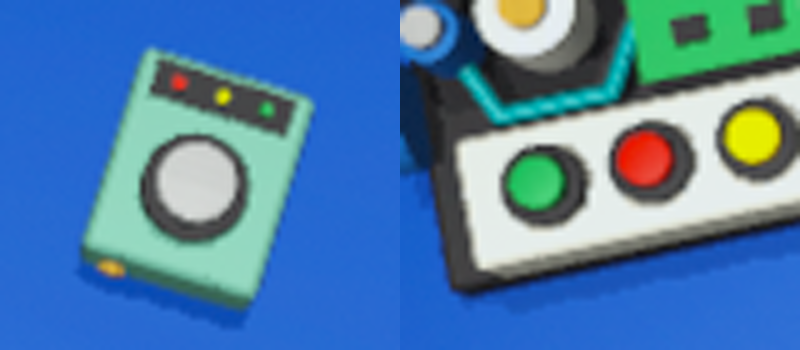

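The crop confirms it: the grey-green tester's disc is centred at about (304.4,171), and the green key at (122.4,221). I'm setting out for the plate, staying high with the fingers closed.

arm_command(
  deltas=[
    [[-681,-630,0,0,0],[-681,-630,0,0,0],[-681,-630,0,0,0],[-681,-630,0,0,0],[-681,-630,0,0,0],[-681,-630,0,0,0],[-681,-630,0,0,0],[-681,-630,0,0,0],[-681,-630,0,0,0],[-681,-630,0,0,0]],
  ],
  force=20,
)

```text
clock: 1.1
tcp_pos: [468.7, 164.6, 242.2]
orientation: [0.198, 0.98, 0.0, -0.0]
wrist_force: [1.9, 0.9, 1.4]
gripper_width: -0.1
grip_force: 0.0
```

arm_command(
  deltas=[
    [[-314,-289,0,0,0],[-314,-289,0,0,0],[-314,-289,0,0,0],[-314,-289,0,0,0],[-314,-289,0,0,0],[-314,-289,0,0,0],[-314,-289,0,0,0],[-314,-289,60,0,0],[-314,-289,120,0,0],[-314,-289,120,0,0]],
  ],
)

```text
clock: 2.1
tcp_pos: [645.7, -223.4, 120.5]
orientation: [0.199, 0.98, -0.0, 0.0]
wrist_force: [0.1, 0.3, -0.2]
gripper_width: -0.1
grip_force: 0.0
```

```bash
python3 - <<'E'
from h import *
for n in('top','side'): snap(n,n+'2')
a=cv2.imread('pics/top2.png')[130:215,260:345];b=cv2.imread('pics/side2.png')[160:280,280:400]
cv2.imwrite('pics/c2.png',np.hstack([cv2.resize(a,(400,400)),cv2.resize(b,(400,400))]))
o=r.get_obs();print(o['clock'],o['tcp_pos'],o['orientation'],o['wrist_force'])
d=np.load('pics/side1.npy');print(world('side',d,341,240),world('side',d,248,140))
E
```

```text
2.2 [ 640.98665419 -222.9743175   114.5463179 ] [ 1.99840309e-01  9.79804381e-01 -4.23149443e-04 -6.85912839e-03] [-1.02153151  0.54450077 -1.21176357]
[ 642.50838618 -230.20898432   68.49908179] [504.96698968 239.36961016  92.10371494]
```

View pics/c2.png

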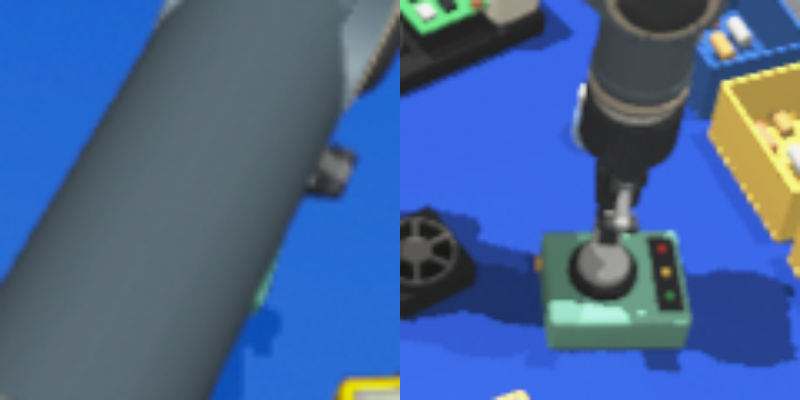

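Side view: the fingertips at about (341,232) hang above the plate's disc (341,240), and the top camera is blocked by the arm. I'll come down slowly.

arm_command(
  deltas=[
    [[0,0,10,0,0],[0,0,20,0,0],[0,0,28,0,0],[0,0,32,0,0],[0,0,34,0,0],[0,0,34,0,0],[0,0,34,0,0]],
  ],
)

```text
clock: 2.9
tcp_pos: [645.9, -221.6, 88.8]
orientation: [0.198, 0.98, 0.0, 0.0]
wrist_force: [-0.2, -0.1, 0.6]
gripper_width: 0.3
grip_force: 0.0
```

```bash
python3 - <<'E'
from h import *
o=r.get_obs();print(o['clock'],o['tcp_pos'],o['wrist_force'])
p,d=snap('side','side3')
a=cv2.imread('pics/side3.png')[190:280,300:390];cv2.imwrite('pics/c3.png',cv2.resize(a,(500,500)))
c=viewer.camera_params('side');K,R,t=map(np.array,(c['K'],c['R'],c['t']))
for X in (o['tcp_pos']-[0,0,11],[645,-223,67]):
  q=K@(R@X+t);q=q[:2]/q[2];print('px',q,'crop',(q-[300,190])*500/90)
E
```

```text
2.9 [ 645.88732447 -221.61413024   88.81612106] [-0.22507289 -0.085712    0.64338694]
px [341.24359087 235.37732917] crop [229.13106038 252.09627315]
px [340.71533503 238.14878073] crop [226.19630573 267.49322629]
```

View pics/c3.png

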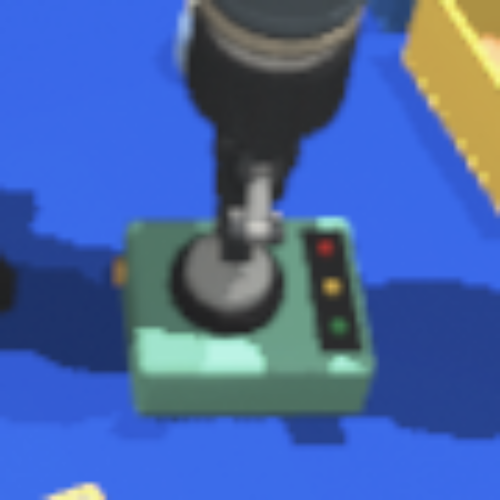

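The disc is at crop (230,270) with the fingertips at (237,258), directly above it. Next I'll feel down to contact.

arm_command(
  deltas=[
    [[0,0,4,0,0],[0,0,7,0,0],[0,0,9,0,0],[0,0,10,0,0],[0,0,11,0,0],[0,0,12,0,0],[0,0,13,0,0],[0,0,13,0,0]],
  ],
)

```text
clock: 3.75
tcp_pos: [645.4, -221.5, 75.3]
orientation: [0.198, 0.98, 0.0, -0.0]
wrist_force: [-2.4, 1.0, 3.6]
gripper_width: 0.1
grip_force: 1.5
```

Contact is made and the plate has given about 2.7 mm. I'll hold for a second.

arm_command(
  deltas=[
    [[0,0,0,0,0],[0,0,0,0,0],[0,0,0,0,0],[0,0,0,0,0],[0,0,0,0,0],[0,0,0,0,0],[0,0,0,0,0],[0,0,0,0,0],[0,0,0,0,0],[0,0,0,0,0]],
  ],
)

```text
clock: 4.75
tcp_pos: [645.6, -221.6, 75.3]
orientation: [0.198, 0.98, 0.0, 0.0]
wrist_force: [-2.0, 1.0, 3.1]
gripper_width: 0.0
grip_force: 1.5
```

arm_command(
  deltas=[
    [[0,0,-5,0,0],[0,0,-20,0,0],[0,0,-60,0,0],[0,0,-110,0,0],[0,0,-150,0,0],[312,378,-150,0,0],[312,378,-150,0,0],[312,378,-150,0,0],[312,378,-150,0,0],[312,378,-150,0,0]],
  ],
)

```text
clock: 5.75
tcp_pos: [573.7, 19.6, 226.7]
orientation: [0.198, 0.98, 0.001, 0.001]
wrist_force: [0.2, 0.8, -0.5]
gripper_width: -0.1
grip_force: 0.0
```

arm_command(
  deltas=[
    [[152,184,0,0,0],[152,184,0,0,0],[152,184,0,0,0],[152,184,0,0,0],[152,184,0,0,0],[152,184,30,0,0],[152,184,60,0,0],[152,184,85,0,0],[152,184,100,0,0],[152,184,100,0,0]],
  ],
)

```text
clock: 6.75
tcp_pos: [504.4, 246.0, 124.1]
orientation: [0.198, 0.98, -0.001, -0.001]
wrist_force: [0.2, -0.1, 0.2]
gripper_width: -0.1
grip_force: 0.0
```

arm_command(
  deltas=[
    [[0,0,0,0,0],[0,0,0,0,0]],
  ],
)

```text
clock: 6.95
tcp_pos: [506.3, 247.0, 126.9]
orientation: [0.198, 0.98, 0.001, 0.001]
wrist_force: [0.5, -0.4, 0.6]
gripper_width: 0.1
grip_force: 0.0
```

```bash
python3 - <<'E'
from h import *
o=r.get_obs();print(o['clock'],o['tcp_pos'],o['wrist_force'])
p,d=snap('side','side4');snap('top','top4')
a=cv2.imread('pics/side4.png')[100:190,205:295];b=cv2.imread('pics/top4.png')[130:210,265:345];cv2.imwrite('pics/c4.png',np.hstack([cv2.resize(a,(400,400)),cv2.resize(b,(400,400))]))
c=viewer.camera_params('side');K,R,t=map(np.array,(c['K'],c['R'],c['t']))
for X in (o['tcp_pos']-[0,0,11],[505,248,97]):
  q=K@(R@X+t);q=q[:2]/q[2];print('crop',(q-[205,100])*400/90)
E
```

```text
6.95 [506.27783668 246.95249995 126.90215055] [ 0.52376152 -0.44644435  0.57031139]
crop [188.42467816 146.64403622]
crop [187.73517783 165.7428646 ]
```

View pics/c4.png

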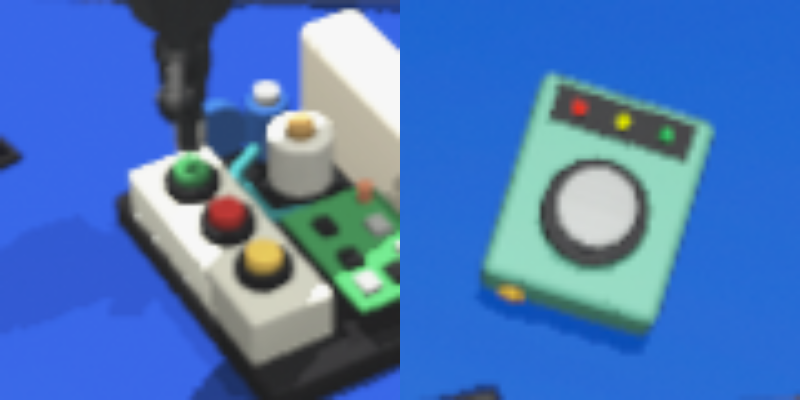

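Side crop: the fingertips at (188,147) are above the green cap (190,165). The tester disc is still at about (304.4,171.4), so it hasn't moved. Pressing now.

arm_command(
  deltas=[
    [[0,0,6,0,0],[0,0,12,0,0],[0,0,16,0,0],[0,0,19,0,0],[0,0,21,0,0],[0,0,23,0,0],[0,0,25,0,0],[0,0,26,0,0],[0,0,26,0,0]],
  ],
)

```text
clock: 7.95
tcp_pos: [504.9, 246.4, 101.8]
orientation: [0.198, 0.98, 0.0, -0.001]
wrist_force: [-7.7, -3.9, 20.9]
gripper_width: 0.3
grip_force: 10.5
```

At the stop: 20.9 N with the tip at 90.8 mm. Releasing straight up.

arm_command(
  deltas=[
    [[0,0,0,0,0],[0,0,-3,0,0],[0,0,-10,0,0],[0,0,-30,0,0],[0,0,-70,0,0],[0,0,-115,0,0],[0,0,-150,0,0],[0,0,-150,0,0],[0,0,-150,0,0],[0,0,-150,0,0]],
  ],
)

```text
clock: 8.95
tcp_pos: [504.5, 246.1, 247.9]
orientation: [0.198, 0.98, -0.001, -0.001]
wrist_force: [0.2, -0.4, -0.2]
gripper_width: -0.1
grip_force: 0.0
```

```bash
python3 - <<'E'
from h import *
p,d=snap('side','side5')
b=np.load('pics/side1.npy')
print(world('side',d,248,140),world('side',b,248,140))
a=cv2.imread('pics/side5.png');cv2.imwrite('pics/s5.png',a)
E
```

```text
[504.67963878 238.15569517  93.14822224] [504.96698968 239.36961016  92.10371494]
```

View pics/s5.png

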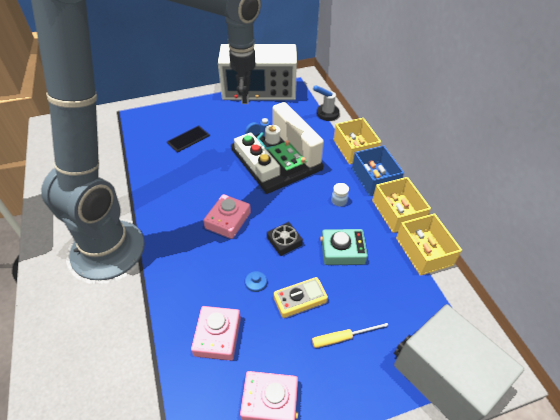

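The side view shows the gripper high and clear at (242,85), the green key back up at (248,140), and everything else where it was.

```bash
python3 -c "
from workcell import r
print(r.finish_job())"
```

```text
the job is handed in; nothing more can be done
None
```

I touched the tester's plate gently (it gave about 2.7 mm) for just over a second, then pressed the green key to its stop and let it come back up. The red and yellow keys were not touched, nothing appeared shifted in the last picture, and I handed the job in at about 9 s with the arm clear.

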